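Push the stocked fastener drawers shut, leave the empty one out

TASK

Three small drawer units on the packing bench have been left open. With the fingertips push the two drawers that have stock in them (hex bolts in one, hex nuts in the other) fully home, without slamming them, and leave the empty drawer out just as it is so that it gets refilled. Do not pick up, knock or shift anything else on the bench.

Things in the scene. Friction and masses are not known exactly. Their poses are not given: they have to be found in the camera images.
- bolts_unit: Unit of grey sheet steel, fixed to the bench, 200 deep x 130 wide x 90 mm high, one of three alike but for the drawer's contents; origin under the centre of its bottom, its x axis points from the drawer front to the back, z up; yaw within about 7 degrees of world x. This one has the drawer with hex bolts in it.
- bolts_drawer (a joint): Slide of the drawer with hex bolts in it: 0 = fully home, grows as the drawer comes out towards the robot (along minus x of its unit); stop at 0.150 m. It stays where it is left; takes about 2 N to move plus 6 N per m/s, and meets a hard stop when home. Starts 0.06 to 0.11 m out. To be pushed home.
- bolts_face (a point): Centre of the robot-side surface of the front panel (flat, 128 wide, 84 high from 1 to 85 mm above the bench, 12 thick) of the drawer with hex bolts in it; moves with it. 50 mm above the bench; when home, 108 mm from the unit's origin along minus x. x axis points into the unit (push this way), z up. A pull ledge 50 wide stands out 12 mm at 12 to 18 mm above the bench: push above it.
- nuts_unit: Unit of grey sheet steel, fixed to the bench, 200 deep x 130 wide x 90 mm high, one of three alike but for the drawer's contents; origin under the centre of its bottom, its x axis points from the drawer front to the back, z up; yaw within about 7 degrees of world x. This one has the drawer with hex nuts in it.
- nuts_drawer (a joint): Slide of the drawer with hex nuts in it: 0 = fully home, grows as the drawer comes out towards the robot (along minus x of its unit); stop at 0.150 m. It stays where it is left; takes about 2 N to move plus 6 N per m/s, and meets a hard stop when home. Starts 0.06 to 0.11 m out. To be pushed home.
- nuts_face (a point): Centre of the robot-side surface of the front panel (flat, 128 wide, 84 high from 1 to 85 mm above the bench, 12 thick) of the drawer with hex nuts in it; moves with it. 50 mm above the bench; when home, 108 mm from the unit's origin along minus x. x axis points into the unit (push this way), z up. A pull ledge 50 wide stands out 12 mm at 12 to 18 mm above the bench: push above it.
- empty_unit: Unit of grey sheet steel, fixed to the bench, 200 deep x 130 wide x 90 mm high, one of three alike but for the drawer's contents; origin under the centre of its bottom, its x axis points from the drawer front to the back, z up; yaw within about 7 degrees of world x. This one has the drawer that is empty.
- empty_drawer (a joint): Slide of the drawer that is empty: 0 = fully home, grows as the drawer comes out towards the robot (along minus x of its unit); stop at 0.150 m. It stays where it is left; takes about 2 N to move plus 6 N per m/s, and meets a hard stop when home. Starts 0.06 to 0.11 m out. To be left as it is.
- empty_face (a point): Centre of the robot-side surface of the front panel (flat, 128 wide, 84 high from 1 to 85 mm above the bench, 12 thick) of the drawer that is empty; moves with it. 50 mm above the bench; when home, 108 mm from the unit's origin along minus x. x axis points into the unit (push this way), z up. A pull ledge 50 wide stands out 12 mm at 12 to 18 mm above the bench: push above it.
- cup: Steel cup, 56 mm wide, 50 high, standing on top of one of the units, towards the back; origin at the centre of its underside. Not to be disturbed.
- tape: Cardboard roll core, ring 76 mm wide, 24 high, lying on top of one of the units, towards the back; origin at the centre of its underside. Not to be disturbed.
- jar: Clear jar with black cap, 48 mm wide, 55 high, standing on top of one of the units, towards the back; origin at the centre of its underside. Not to be disturbed.
- bowl: Steel bowl, 90 mm wide, 35 high, on the bench far right; origin at the centre of its underside. Not to be disturbed.
- weight: Brass scale weight, upright cylinder 36 mm wide, 40 high, on the bench in front of the units, left of the middle one; origin at the centre of its underside. Not to be disturbed.
- block: Light wooden block 50 x 30 x 25 mm on the bench in front of the units, right of the middle one; origin at the centre of its underside. Not to be disturbed.
- spray: White bottle with blue cap, 64 mm wide, 170 high, on the bench far left; origin at the centre of its underside. Not to be disturbed.
- can: Bare aluminium can, 60 mm wide, 90 high, on the bench far right; origin at the centre of its underside. Not to be disturbed.

How it is judged:
By the outcome, as a careful person would: the job done as asked, in the order asked, and still so for the second after the job is handed in, with the robot touching nothing.
It also fails if it takes over 42 s, if anything falls off the work surface, if the arm or the gripper's body presses on something with over 40 N, if the wrist force passes 120 N, or if a joint passes its speed limit or range.

ROBOT

A 7-joint arm with a two-finger parallel gripper is mounted at the origin on the work surface. World frame = base frame: x ahead of the robot, y to its left, z up, the work surface at z = 0. Lengths are in m, angles in rad, forces in N, time in s.
With the tool pointing down it reaches from about 0.425 to 0.925 m from the base axis. Payload 6.8 kg.
Tool frame: the origin (TCP) lies midway between the tips of the shut fingers; the grasp point (between the pads) lies 19 mm behind it (bot.pinch_z is the distance from the TCP to the grasp point, in m); z points along the fingers, y is the line along which they close (so a half turn about z gives the same grasp; the last joint's range is limited). The gripper opens to 85 mm and grips with 20 to 120 N. Pads are 22 mm wide; open, the fingers measure 114 mm over their backs; the gripper's body (76 mm by 85 mm) begins 54 mm behind the grasp point. The pads swing forward as they close: fully open they stand 13 mm farther back than shut.
Start: joints at [1.06, 0.477, 0.022, 1.555, -0.011, 1.109, -0.083], TCP at [0.265, -0.621, 0.231] pointing down, gripper open.
Joint ranges: [-2.96, 2.96], [-0.34, 2.1], [-1.41, 1.46], [0.24, 2.44], [-1.37, 4.51], [0.17, 1.92], [-2.96, 2.96]. Speed limits (rad/s): [2.39, 2.39, 3.14, 3.14, 3.14, 3.14, 3.14].

INTERFACE

Orientations are given as a unit quaternion [w, x, y, z].
In Python, from station import bot, imaging gives the robot as it stands. The module is installed in compiled form; this text tells all that it offers.
- The arm moves only by the tool carry_out, never from a script. Its argument "targets" is a list of rows, each a list of 5 numbers: the shift along the tool's x, y, z in cm, then the turn about the tool's z in degrees, then the opening, from -1 (shut) to 1 (fully open). In form: [[x, y, z, yaw, gripper], ...]. A call has 1 to 12 rows; each row shifts and turns the commanded pose from where the row before left it, along the tool's axes as they then stand; what a row does not reach is not made up. A row lasts 1/10 s, in which the tool goes at most 50 mm and 8.59 degrees, less where a joint would pass 70% of its speed; a pose out of reach is approached as far as the arm can. A call is refused whole if a number of a shift passes 5 or a number of a turn 8.59, either way. A call with a gripper value outside its range is refused whole. The fingers move at their own pace and stop on an object; "force" is the grip in N (left out, the last holds). Time passes only in rows, so rows that do not move let the fingers close. It gives the time, the measured TCP pose, the force, the opening and the grip force at its end, in the units of the state.
- bot.get_obs(): the state, without advancing time (a new reading comes with each control period).
- imaging.read_camera(name): name is "scene" or "top"; returns the picture (384x512x3 uint8, red, green, blue); there is no depth.
- imaging.calibration(name): a dict with "fx", "fy", "cx", "cy" (pixels), "extrinsics" (4x4, takes a point from world to camera coordinates). Camera axes: x right, y up, looking along -z (the intrinsics and any distortion apply to the point x, -y, -z); pixel columns grow to the right and rows downward; lengths in m; the calibration is good to about 2 mm. A picture is of the moment at which its call begins. calibration takes no time and is no camera call.
- bot.hand_in(): hands the job in; it is judged then, once.
The state is a dict: "t": time; "q": joint angles; "joint_vel": joint speeds; "joint_torque": joint torques, N m; "eef_pos": TCP position; "tool_rot": TCP orientation; "contact_force": force on the tool from outside, world axes, zero at the start; "torque": the same for the moment, N m; "gripper_width": opening from 0.0 (shut) to 1.0 (fully open); "grasp_force": force on a finger pad.
Only numpy, scipy, OpenCV 4.12 (cv2) and the standard library are available. Lean on these libraries where they do the work, as an engineer would, in place of code of your own. Each camera call takes 0.05 s, during which the arm holds its last target. There are 200 camera calls.

## Working session

There is one attempt and no reset: what is moved stays moved. The work goes in short steps, Python scripts to look and compute and a tool call to move; the robot and the scene stay as the last step left them, time stands still between calls to the robot, and variables do not carry over. Pictures are saved under pics/ and viewed, at most 10 in all, crops included, and the job is handed in when it is done.

Besides the shell and the picture viewer there is one more tool, called after "Emit:" as a command line: name --pt "numbers of a row" for each row, then --argument value for the rest. carry_out: Moves the arm, as the interface text tells. Its arguments: {"type":"object","properties":{"targets":{"type":"array"},"force":{"type":"number"}},"required":["targets"]}

```bash
mkdir -p pics; python3 - <<'E'
from station import bot, imaging
import cv2
for n in ("scene","top"):
    im=imaging.read_camera(n); cv2.imwrite(f"pics/{n}0.png",cv2.cvtColor(im,cv2.COLOR_RGB2BGR))
    c=imaging.calibration(n); print(n,{k:(v.round(3).tolist() if hasattr(v,'round') and k=='extrinsics' else v) for k,v in c.items()})
print(bot.get_obs())
E
```

```text
scene {'fx': 351.0427333346526, 'fy': 351.0427333346526, 'cx': 250.18644265930774, 'cy': 193.44097323755847, 'extrinsics': [[0.506, 0.862, -0.015, -0.32], [-0.692, 0.417, 0.589, 0.329], [0.514, -0.288, 0.808, -1.496], [0.0, 0.0, 0.0, 1.0]]}
top {'fx': 487.5134791137299, 'fy': 487.5134791137299, 'cx': 255.347789655177, 'cy': 184.3325443403292, 'extrinsics': [[-0.021, -1.0, 0.005, 0.018], [0.987, -0.02, 0.157, -0.553], [-0.157, 0.009, 0.988, -1.441], [0.0, 0.0, 0.0, 1.0]]}
{'t': 0.1, 'q': array([ 1.05987898,  0.47775552,  0.02236773,  1.55637822, -0.01149297,
        1.10934771, -0.08305685]), 'joint_vel': array([ 2.96723651e-04,  3.23949508e-04, -3.84497667e-04, -1.78084848e-03,
       -1.20292000e-03, -5.76578577e-05,  8.77445691e-04]), 'joint_torque': array([ 5.15262174e-03, -5.97756529e+01,  1.61443133e+00, -2.81953561e+01,
        1.29472141e-02,  4.99814720e-03,  4.54316009e-06]), 'eef_pos': array([ 0.26435698, -0.62046511,  0.23038709]), 'tool_rot': array([-8.44484631e-04,  9.79780987e-01,  2.00071093e-01, -2.47924317e-04]), 'contact_force': array([ 0.4004063 , -0.33746033,  0.18674704]), 'torque': array([0.05652902, 0.00120139, 0.08052124]), 'grasp_force': 0.0, 'gripper_width': 0.9997390907308142}
```

View pics/top0.png

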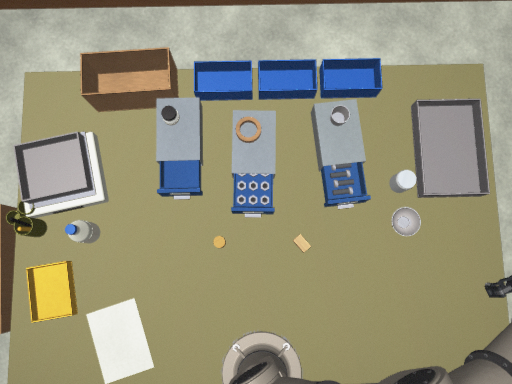

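View pics/scene0.png

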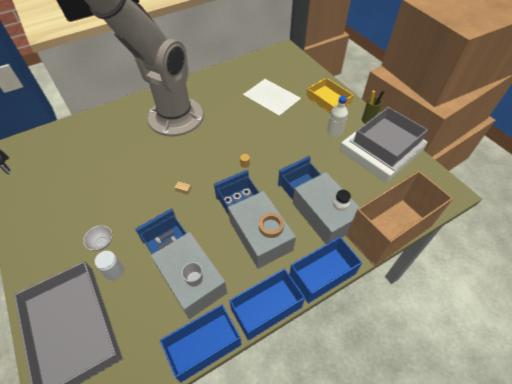

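The top view shows jar/empty unit at left (180,150), tape/nuts unit in the middle (253,160) and cup/bolts unit at right (340,150). The weight is at (219,242) and the block at (302,243). The scene view agrees.

```bash
cat > h.py <<'E'
import numpy as np, cv2
from station import bot, imaging
def cal(n):
    c=imaging.calibration(n); E=np.array(c['extrinsics']); return c,E[:3,:3],E[:3,3]
def ray(n,uv,z):
    c,R,t=cal(n); uv=np.atleast_2d(uv).astype(float)
    d=np.c_[(uv[:,0]-c['cx'])/c['fx'],-(uv[:,1]-c['cy'])/c['fy'],-np.ones(len(uv))]@R
    C=-R.T@t; return C+d*((z-C[2])/d[:,2])[:,None]
def proj(n,P):
    c,R,t=cal(n); p=np.atleast_2d(P)@R.T+t
    return np.c_[c['cx']-c['fx']*p[:,0]/p[:,2],c['cy']+c['fy']*p[:,1]/p[:,2]]
E
python3 - <<'E'
from h import *
im=cv2.imread('pics/top0.png'); hsv=cv2.cvtColor(im,cv2.COLOR_BGR2HSV)
cv2.imwrite('pics/crop0.png',cv2.resize(im[90:225,145:380],None,fx=3.4,fy=3.4,interpolation=cv2.INTER_CUBIC))
H,S,V=cv2.split(hsv)
gray=cv2.inRange(hsv,(85,10,80),(125,90,220)); blue=cv2.inRange(hsv,(100,130,30),(125,255,255))
for nm,(a,b) in dict(empty=(145,212),nuts=(222,285),bolts=(305,375)).items():
    for k,m,z,r0,r1 in (('top',gray,.09,95,175),('drawer',blue,.085,150,220)):
        mm=np.zeros_like(m); mm[r0:r1,a:b]=m[r0:r1,a:b]
        c=max(cv2.findContours(mm,cv2.RETR_EXTERNAL,cv2.CHAIN_APPROX_NONE)[0],key=cv2.contourArea)[:,0]
        r=cv2.minAreaRect(ray('top',c,z)[:,:2].astype(np.float32))
        print(nm,k,len(c),np.round(r[0],4),np.round(r[1],4),round(r[2],1),cv2.boundingRect(c))
        bx=cv2.boxPoints(cv2.minAreaRect(c)); print('  px',bx.round(1).tolist())
print('weight,block px->',ray('top',[[219,241],[302,243]],.03).round(3).tolist())
E
```

```text
empty top 228 [0.7203 0.2166] [0.1949 0.1635] 0.6 (157, 97, 55, 65)
  px [[157.0, 161.0], [157.0, 97.0], [211.0, 97.0], [211.0, 161.0]]
empty drawer 148 [0.5721 0.2328] [0.1028 0.1296] 0.5 (157, 160, 45, 36)
  px [[156.1999969482422, 161.10000610351562], [200.10000610351562, 159.89999389648438], [201.0, 194.0], [157.10000610351562, 195.1999969482422]]
nuts top 208 [0.6739 0.0095] [0.1274 0.1957] 87.8 (232, 111, 44, 64)
  px [[231.5, 174.0], [232.8000030517578, 110.19999694824219], [275.29998779296875, 111.0], [274.0, 174.8000030517578]]
nuts drawer 155 [0.5215 0.0157] [0.1204 0.1133] 88.8 (232, 174, 42, 39)
  px [[232.0, 174.0], [273.0, 174.0], [273.0, 212.0], [232.0, 212.0]]
bolts top 217 [ 0.6928 -0.2475] [0.2067 0.1303] 5.6 (314, 100, 51, 70)
  px [[312.29998779296875, 104.30000305175781], [355.0, 97.5], [365.6000061035156, 164.1999969482422], [322.79998779296875, 170.89999389648438]]
bolts drawer 168 [ 0.5445 -0.2577] [0.1172 0.1328] 5.3 (321, 162, 49, 44)
  px [[320.6000061035156, 166.39999389648438], [365.0, 161.3000030517578], [369.5, 200.3000030517578], [325.0, 205.3000030517578]]
weight,block px-> [[0.385, 0.12, 0.03], [0.373, -0.131, 0.03]]
```

View pics/crop0.png

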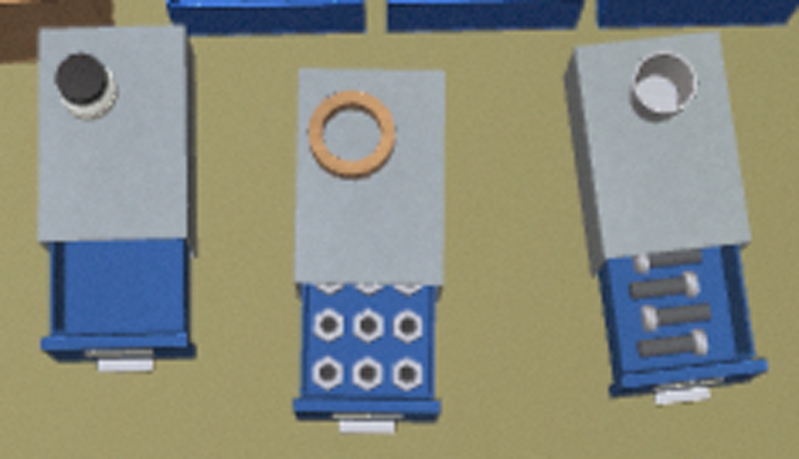

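The crop shows the nuts panel's top front edge running (294,412)–(438,414) in crop pixels, and the bolts panel's (612,390)–(767,373). The left drawer is empty.

```bash
python3 - <<'E'
from h import *
o=lambda p:(np.array(p)+.5)/3.4-.5+[145,90]
for nm,e,top in (('bolts',[(612,390),(767,373)],[(576,47),(720,33),(750,243),(604,260)]),('nuts',[(294,412),(438,414)],[(300,69),(445,71),(441,285),(296,283)])):
    P=ray('top',o(e),.085)[:,:2]; T=ray('top',o(top),.09)[:,:2]
    d=P[1]-P[0]; L=lambda a:np.hypot(*a)
    ax=(T[0]+T[1]-T[2]-T[3]); yaw=np.degrees(np.arctan2(ax[1],ax[0])); u=ax/L(ax)
    c=T.mean(0); f=P.mean(0)
    rel=f-c; print(nm,'face',f.round(4),'w',L(d).round(4),'edge yaw',np.degrees(np.arctan2(d[0],-d[1])).round(1) ,'unit c',c.round(4),'len',(L(ax)/2).round(4),'wid',L(T[0]-T[1]).round(3),L(T[2]-T[3]).round(3),'yaw',yaw.round(2),
     'open',(-(rel@u)-.108).round(4),'lat',(rel@[-u[1],u[0]]).round(4),'home face',(c-.108*u).round(4))
g=bot.get_obs(); 
print('obj bowl,can',ray('top',[[406,221],[405,181]],[.035,.09][0]).round(3).tolist())
E
```

```text
bolts face [ 0.489  -0.2635] w 0.1357 edge yaw 5.1 unit c [ 0.6994 -0.2493] len 0.1936 wid 0.13 0.129 yaw 4.83 open 0.1029 lat 0.0035 home face [ 0.5918 -0.2584]
nuts face [0.4674 0.0174] w 0.1243 edge yaw -2.0 unit c [0.6763 0.0092] len 0.1934 wid 0.129 0.126 yaw -2.24 open 0.101 lat 0.0001 home face [0.5684 0.0134]
obj bowl,can [[0.433, -0.448, 0.035], [0.556, -0.454, 0.035]]
```

Emit:
carry_out --pt "0 0 0 6 -1" --pt "0 0 0 6 -1" --pt "0 0 0 6 -1" --pt "2.1 -3.3 0 0 -1" --pt "2.1 -3.3 0 0 -1" --pt "2.1 -3.3 0 0 -1" --pt "2.1 -3.3 0 0 -1" --pt "2.1 -3.3 0 0 -1" --pt "2.1 -3.3 0 0 -1" --pt "2.1 -3.3 0 0 -1" --pt "2.1 -3.3 0 0 -1" --pt "2.1 -3.3 0 0 -1"

```text
t: 1.3
eef_pos: [0.4269, -0.3068, 0.2311]
tool_rot: [-0.0, 0.999, 0.044, -0.0]
contact_force: [0.1, -0.4, 0.2]
gripper_width: -0.001
grasp_force: 0.0
```

Emit:
carry_out --pt "0.8 -1.9 0 0 -1" --pt "0.8 -1.9 0 0 -1" --pt "0 0 3 0 -1" --pt "0 0 3 0 -1" --pt "0 0 3 0 -1" --pt "0 0 3 0 -1" --pt "0 0 3 0 -1" --pt "0 0 2 0 -1" --pt "0 0 1.8 0 -1" --pt "0 0 0 0 -1"

```text
t: 2.3
eef_pos: [0.4373, -0.2682, 0.041]
tool_rot: [-0.001, 0.999, 0.044, -0.002]
contact_force: [-0.8, 0.4, 0.1]
gripper_width: -0.008
grasp_force: 0.0
```

Emit:
carry_out --pt "1 0 0 0 -1" --pt "1 0 0 0 -1" --pt "1 0 0 0 -1" --pt "0.5 0 0 0 -1" --pt "0.5 0 0 0 -1" --pt "0.5 0 0 0 -1" --pt "0.5 0 0 0 -1" --pt "0.5 0 0 0 -1"

```text
t: 3.1
eef_pos: [0.4939, -0.2643, 0.0434]
tool_rot: [-0.0, 0.999, 0.044, -0.0]
contact_force: [-2.4, 0.7, 3.7]
gripper_width: -0.003
grasp_force: 0.0
```

```bash
python3 - <<'E'
from h import *
im=cv2.cvtColor(imaging.read_camera('scene'),cv2.COLOR_RGB2BGR)
cv2.imwrite('pics/s1.png',cv2.resize(im[130:320,60:330],None,fx=2.9,fy=2.9,interpolation=cv2.INTER_CUBIC))
o=bot.get_obs(); print(o['eef_pos'],o['contact_force'])
E
```

```text
[ 0.49519346 -0.26407711  0.04345027] [-0.7380756   0.01013797 -0.12828636]
```

View pics/s1.png

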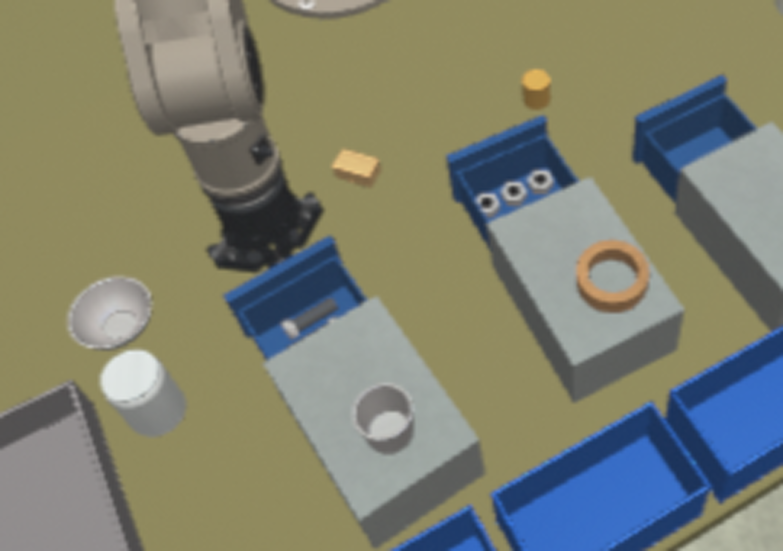

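The fingertips are at the bolts panel (crop pixel 275,265), and nothing else has been disturbed. I'll keep pushing slowly.

Emit:
carry_out --pt "0.6 0 0 0 -1" --pt "0.6 0 0 0 -1" --pt "0.6 0 0 0 -1" --pt "0.6 0 0 0 -1" --pt "0.6 0 0 0 -1" --pt "0.6 0 0 0 -1" --pt "0.6 0 0 0 -1" --pt "0.6 0 0 0 -1" --pt "0.6 0 0 0 -1" --pt "0.6 0 0 0 -1" --pt "0.6 0 0 0 -1" --pt "0.4 0 0 0 -1"

```text
t: 4.35
eef_pos: [0.5644, -0.2579, 0.0433]
tool_rot: [-0.0, 0.999, 0.044, 0.0]
contact_force: [-2.0, 2.1, 3.0]
gripper_width: -0.003
grasp_force: 0.0
```

Emit:
carry_out --pt "0.2 0 0 0 -1" --pt "0.2 0 0 0 -1" --pt "0.2 0 0 0 -1"

```text
t: 4.65
eef_pos: [0.5696, -0.2576, 0.0433]
tool_rot: [0.0, 0.999, 0.044, -0.0]
contact_force: [-1.6, 2.2, 3.4]
gripper_width: 0.001
grasp_force: 0.0
```

Emit:
carry_out --pt "0.2 0 0 0 -1" --pt "0.2 0 0 0 -1" --pt "0.2 0 0 0 -1"

```text
t: 4.95
eef_pos: [0.5757, -0.2571, 0.0433]
tool_rot: [0.0, 0.999, 0.044, 0.0]
contact_force: [-3.0, 1.5, 3.4]
gripper_width: 0.007
grasp_force: 0.0
```

Emit:
carry_out --pt "0.2 0 0 0 -1" --pt "0.2 0 0 0 -1"

```text
t: 5.15
eef_pos: [0.5796, -0.2567, 0.0433]
tool_rot: [-0.0, 0.999, 0.044, -0.0]
contact_force: [-10.4, 0.1, 8.6]
gripper_width: 0.0
grasp_force: 0.0
```

Emit:
carry_out --pt "0.2 0 0 0 -1" --pt "0.2 0 0 0 -1"

```text
t: 5.35
eef_pos: [0.5795, -0.2577, 0.043]
tool_rot: [0.0, 0.999, 0.043, -0.004]
contact_force: [-18.4, -2.2, 14.6]
gripper_width: 0.003
grasp_force: 0.0
```

The hard stop came at TCP x 0.580, against 0.581 expected. Now back off and lift clear.

Emit:
carry_out --pt "-0.6 0 0 0 -1" --pt "-1 0 0 0 -1" --pt "-3 0 0 0 -1" --pt "-4 0 0 0 -1" --pt "-4 0 0 0 -1" --pt "0 0 -3 0 -1" --pt "0 0 -3 0 -1" --pt "0 0 -3 7.2 -1" --pt "0 0 0 0 -1"

```text
t: 6.25
eef_pos: [0.4606, -0.2689, 0.1373]
tool_rot: [0.002, 1.0, -0.02, 0.004]
contact_force: [0.3, 0.0, 0.0]
gripper_width: -0.002
grasp_force: 0.0
```

```bash
python3 - <<'E'
from h import *
im=cv2.cvtColor(imaging.read_camera('top'),cv2.COLOR_RGB2BGR)
cv2.imwrite('pics/t2.png',cv2.resize(im[90:260,145:440],None,fx=2.7,fy=2.7,interpolation=cv2.INTER_CUBIC))
o=bot.get_obs(); p=o['eef_pos']; q=o['tool_rot']; print(p,o['contact_force'])
from scipy.spatial.transform import Rotation as R
M=R.from_quat([*q[1:],q[0]]).as_matrix(); print(np.degrees(np.arctan2(M[1,0],M[0,0])))
print('tool shift cm',M.T@(np.array([.432,.0187,p[2]])-p)*100)
E
```

```text
[ 0.45945761 -0.26834051  0.13527339] [0.23099568 1.08481254 0.14494007]
-2.1211424891921125
tool shift cm [ -3.80624195 -28.58264463  -0.08184468]
```

View pics/t2.png

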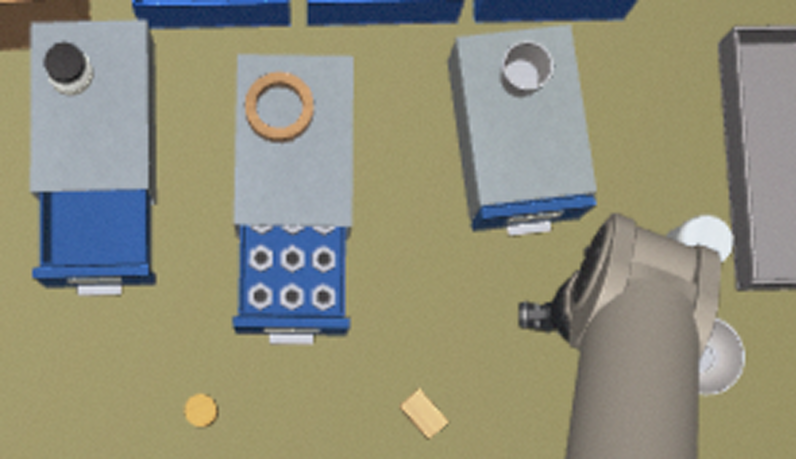

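The bolts drawer is home: the panel sits flush at (530,208). The nuts drawer, the empty drawer, the block and the weight have not moved. Next, the nuts drawer.

Emit:
carry_out --pt "-0.5 -3.6 0 0 -1" --pt "-0.5 -3.6 0 0 -1" --pt "-0.5 -3.6 0 0 -1" --pt "-0.5 -3.6 0 0 -1" --pt "-0.5 -3.6 0 0 -1" --pt "-0.5 -3.6 0 0 -1" --pt "-0.5 -3.6 0 0 -1" --pt "-0.3 -3.4 0 0 -1" --pt "0 0 0 0 -1"

```text
t: 7.2
eef_pos: [0.4299, 0.0242, 0.1325]
tool_rot: [-0.001, 1.0, -0.014, -0.0]
contact_force: [0.4, -0.3, 0.4]
gripper_width: 0.0
grasp_force: 0.0
```

Emit:
carry_out --pt "0 0 2.5 0 -1" --pt "0 0 2.5 0 -1" --pt "0 0 2.5 0 -1" --pt "0 0 1.7 0 -1" --pt "0 0 0 0 -1"

```text
t: 7.7
eef_pos: [0.4283, 0.0188, 0.0388]
tool_rot: [0.0, 1.0, -0.018, -0.003]
contact_force: [-0.3, -0.7, 0.5]
gripper_width: 0.002
grasp_force: 0.0
```

Emit:
carry_out --pt "1 0 -0.3 0 -1" --pt "0.6 0 0 0 -1" --pt "0.5 0 0 0 -1" --pt "0.5 0 0 0 -1" --pt "0.5 0 0 0 -1" --pt "0.6 0 0 0 -1" --pt "0.6 0 0 0 -1" --pt "0.6 0 0 0 -1" --pt "0.6 0 0 0 -1" --pt "0.6 0 0 0 -1" --pt "0.6 0 0 0 -1" --pt "0.6 0 0 0 -1"

```text
t: 8.9
eef_pos: [0.5041, 0.017, 0.0443]
tool_rot: [0.0, 1.0, -0.019, -0.0]
contact_force: [-1.9, -0.8, 0.6]
gripper_width: 0.0
grasp_force: 0.0
```

Emit:
carry_out --pt "0.6 0 0 0 -1" --pt "0.6 0 0 0 -1" --pt "0.6 0 0 0 -1" --pt "0.6 0 0 0 -1" --pt "0.6 0 0 0 -1" --pt "0.4 0 0 0 -1" --pt "0.3 0 0 0 -1" --pt "0.2 0 0 0 -1" --pt "0.2 0 0 0 -1"

```text
t: 9.8
eef_pos: [0.5446, 0.0155, 0.0443]
tool_rot: [-0.0, 1.0, -0.019, -0.0]
contact_force: [-1.5, 0.7, 0.3]
gripper_width: 0.004
grasp_force: 0.0
```

Emit:
carry_out --pt "0.2 0 0 0 -1" --pt "0.2 0 0 0 -1" --pt "0.2 0 0 0 -1"

```text
t: 10.1
eef_pos: [0.5507, 0.0153, 0.0443]
tool_rot: [-0.0, 1.0, -0.019, -0.0]
contact_force: [-1.6, 0.8, 1.0]
gripper_width: 0.001
grasp_force: 0.0
```

Emit:
carry_out --pt "0.2 0 0 0 -1" --pt "0.2 0 0 0 -1"

```text
t: 10.3
eef_pos: [0.5548, 0.0152, 0.0443]
tool_rot: [-0.0, 1.0, -0.019, 0.0]
contact_force: [-1.6, -1.3, 0.3]
gripper_width: -0.001
grasp_force: 0.0
```

Emit:
carry_out --pt "0.2 0 0 0 -1" --pt "0.2 0 0 0 -1"

```text
t: 10.5
eef_pos: [0.5554, 0.0149, 0.0436]
tool_rot: [0.0, 1.0, -0.018, -0.003]
contact_force: [-14.2, 0.9, 6.7]
gripper_width: -0.003
grasp_force: 0.0
```

Emit:
carry_out --pt "0.2 0 0 0 -1"

```text
t: 10.6
eef_pos: [0.5553, 0.0149, 0.0433]
tool_rot: [0.001, 1.0, -0.018, -0.005]
contact_force: [-22.0, 1.5, 15.8]
gripper_width: -0.001
grasp_force: 0.0
```

The nuts drawer is against its stop at TCP x 0.555, against 0.556 expected. Back off, lift and check.

Emit:
carry_out --pt "-0.6 0 0 0 -1" --pt "-1 0 0 0 -1" --pt "-3 0 0 0 -1" --pt "-4 0 0 0 -1" --pt "-2.5 0 0 0 -1" --pt "0 0 -3 0 -1" --pt "0 0 -3 0 -1" --pt "0 0 -4 0 -1" --pt "0 0 -4 0 -1" --pt "0 3 0 0 -1" --pt "0 3 0 0 -1" --pt "0 0 0 0 -1"

```text
t: 11.8
eef_pos: [0.4475, -0.0449, 0.185]
tool_rot: [0.001, 1.0, -0.021, 0.001]
contact_force: [-0.6, -0.9, -0.6]
gripper_width: -0.003
grasp_force: 0.0
```

```bash
python3 - <<'E'
from h import *
a=cv2.cvtColor(imaging.read_camera('top'),cv2.COLOR_RGB2BGR); b=cv2.cvtColor(imaging.read_camera('scene'),cv2.COLOR_RGB2BGR)
cv2.imwrite('pics/f.png',cv2.resize(np.hstack([a[60:280,145:440],b[110:330,60:400]]),None,fx=1.25,fy=1.25,interpolation=cv2.INTER_CUBIC))
o=bot.get_obs(); print(o['t'],o['eef_pos'],o['contact_force'])
E
```

```text
11.9 [ 0.44767523 -0.04137965  0.18459881] [ 0.39231031 -0.09353843 -0.29740714]
```

View pics/f.png

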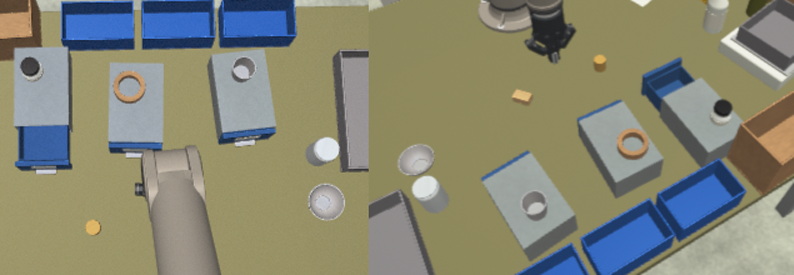

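Both stocked drawers are flush: bolts at (245,137) and nuts at (130,148). The empty drawer at (43,150) is still out, everything else is where it was, and the robot is touching nothing.

```bash
python3 -c "from station import bot; print(bot.hand_in())"
```

```text
the job is handed in; nothing more can be done
None
```

The bolts and nuts drawers are pushed fully home, the empty drawer is left out, nothing else on the bench looks disturbed, and the job was handed in at about 12 s of the 42 s allowed.

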